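Build a stick crib on the weighing stand

TASK

Build the fire-test crib on the weighing stand: lay the two pale sticks side by side across the two steel bearers, one on each pair of black bands and centred, then lay the two dark sticks crosswise on top of the pale ones, each directly above a bearer. Nobody has measured how high the stand's sprung pan is set, so feel each stick down: do not drop any stick, and never push the pan down to its stop. Leave the beaker and the two bottles alone.

Things in the scene. Friction and masses are not known exactly. Their poses are not given: they have to be found in the camera images.
- pale_1 (a point): Pale wooden loose stick, 150 long x 26 wide x 20 mm high, about 50 to 100 g, lying flat on the grey mat (3 mm thick) at the start with at least 24 mm free on each long side at its middle; the point is its centre, x runs along its length, z is up
- pale_2 (a point): The other pale wooden stick, same size and frame
- dark_1 (a point): Dark brown wooden stick, same size and frame, also on the mat
- dark_2 (a point): The other dark brown stick, same size and frame
- stand: Fixed weighing stand: white base 150 x 150 mm, a column, and a square 170 x 170 mm metal pan on top; origin at the centre of the underside. The column is set by hand and its height is NOT reported: the tops of the bearers lie between 80 and 120 mm above the worktop when the pan is unloaded. x and y are parallel to the pan's edges
- stand_centre (a point): Point on the stand's vertical axis, 27 mm above the worktop (NOT the pan's height), same axes as the stand. On the pan two steel bearers 16 wide x 150 long x 12 mm high run along this frame's y at x = -45 and +45 mm; each has 26 mm wide black bands at y = -45 and +45 mm. Pale sticks belong along x at y = -45 and +45 mm; dark sticks along y at x = -45 and +45 mm
- pan (a joint): How far the pan has sunk below its unloaded height, m (0 unloaded, stop at 0.014). It is carried by a spring, about 0.8 N per mm, and sinks straight down without tipping; the four sticks together sink it about 2 to 5 mm
- beaker_mid (a point): Loose glass beaker, 73 mm wide, 93 mm high, a bystander in front of the work; point half-way up. To the right of the work (x 0.27 to 0.47 m, y below -0.35 m) stands a tall fixed extraction unit on rods, higher than the arm's wrist: keep the arm clear of it
- washer_mid (a point): Loose wash bottle with a blue cap, 67 x 101 x 210 mm, a bystander behind the work; point 100 mm above its foot
- reagent_mid (a point): Loose clear reagent bottle with a blue cap, 60 mm wide, 125 mm high, a bystander behind the work; point half-way up
Mind the look-alikes: they are no part of the job. Leave any purple look-alike of the part that bears dark_2 alone. Leave any green look-alike of the part that bears pale_1 alone.

How it is judged:
By the outcome, as a careful person would: the job done as asked, in the order asked, and still so for the second after the job is handed in, with the robot touching nothing.
It also fails if it takes over 72 s, if anything falls off the work surface, if the arm or the gripper's body presses on something with over 40 N, if the wrist force passes 120 N, or if a joint passes its speed limit or range.

ROBOT

A 7-joint arm with a two-finger parallel gripper is mounted at the origin on a cart in front of the work surface, level with it; the furniture and walls round the work are solid. World frame = base frame: x ahead of the robot, y to its left, z up, the work surface at z = 0. Lengths are in m, angles in degrees, forces in N, time in s.
With the tool pointing down it reaches from about 0.425 to 0.875 m from the base axis. Payload 4.7 kg.
Tool frame: the origin (TCP) lies on the front face of the gripper's body, between the roots of the fingers; the fingertips stand 70 mm ahead of it and the grasp point (between the pads) lies 51 mm ahead of it; z points along the fingers, x is the direction in which the jaws open and shut, and the axes are right-handed (so a half turn about z gives the same grasp; the last joint's range is limited). The gripper opens to 87 mm and grips with 3 to 60 N. Pads are 19 mm wide; open, the fingers measure 117 mm over their backs; the gripper's body (75 mm by 190 mm) begins 51 mm behind the grasp point.
Start: joints at [-70.755, 18.392, -4.016, 83.108, 1.295, 78.541, -3.26], TCP at [0.206, 0.617, 0.292] pointing down, gripper open.
Joint ranges: [-163.93, 163.93], [-17.29, 119.83], [-79.2, 71.16], [3.27, 140.29], [-89.18, 269.18], [5.43, 117.66], [-154.24, 154.24]. Speed limits (degrees/s): [147.25, 147.25, 180, 180, 180, 180, 180].

INTERFACE

Orientations are given as [roll, pitch, yaw] about the fixed x, y, z axes, in that order (R = Rz(yaw) Ry(pitch) Rx(roll)).
In Python, from cell import * gives the robot as it stands. The module is installed in compiled form; this text tells all that it offers.
- The arm moves only by the shell command python3 -m crank 'ROWS' [FORCE]. ROWS is JSON, a list of rows, each a list of 7 numbers: the finger opening in mm, from 0 to 87, then the shift along the world's x, y, z in mm, then the turn, a rotation vector about the world's x, y, z in degrees. In form: [[gripper, dx, dy, dz, wx, wy, wz], ...]. A call has 1 to 8 rows; each row is the pose to reach, as a shift and turn from the pose measured when the call began; what a row does not reach only later rows make up. A row lasts 1/10 s, in which the tool goes at most 50 mm and 8.59 degrees, less where a joint would pass 70% of its speed; a pose out of reach is approached as far as the arm can. A call with a gripper value outside its range is refused whole. The fingers move at their own pace and stop on an object; FORCE is the grip in N (left out, the last holds). Time passes only in rows, so rows that repeat a pose let the fingers close. It gives the time, the measured TCP pose, the force and the opening at its end, in the units of the state.
- get_obs(): the state, without advancing time (a new reading comes with each control period).
- read_camera(name): name is "side" or "top"; returns a dict with "img" (480x640x3 uint8, red, green, blue), "K" (3x3 intrinsics, pixels), "cam_to_world" (4x4, takes a point from camera to world coordinates). Camera axes: x right, y down, z forward; pixel columns grow to the right and rows downward; lengths in m; the calibration is good to about 2 mm. A picture is of the moment at which its call begins. There is no depth.
- sign_off(): hands the job in, once; it reports no verdict.
The state is a dict: "time_s": time; "qpos": joint angles; "joint_velocities": joint speeds; "effort": joint torques, N m; "tool_pos": TCP position; "tool_rot": TCP orientation; "force": force on the tool from outside, world axes, zero at the start; "wrist_torque": the same for the moment, N m; "grip_width": finger opening in m.
Only numpy, scipy, OpenCV 4.12 (cv2) and the standard library are available. Lean on these libraries where they do the work, as an engineer would, in place of code of your own. Each camera call takes 0.05 s, during which the arm holds its last target.

## Working session

There is one attempt and no reset: what is moved stays moved. The work goes in short steps, Python scripts to look and compute and a shell command to move; the robot and the scene stay as the last step left them, time stands still between calls to the robot, and variables do not carry over. Pictures are saved under pics/ and viewed, and the job is handed in when it is done.

```bash
mkdir -p pics; ls; python3 - <<'E'
from cell import *
import cv2,numpy as np
o=get_obs();print(o)
for n in("side","top"):
    c=read_camera(n);cv2.imwrite(f"pics/{n}0.png",c["img"][:,:,::-1]);print(n,c["K"].tolist(),np.round(c["cam_to_world"],4).tolist())
E
```

```text
pics
{'time_s': 0.0, 'qpos': array([-70.75455575,  18.43990006,  -4.01657954,  83.17705114,
         1.29494826,  78.54106203,  -3.26007664]), 'joint_velocities': array([ 0.03719415,  0.0354009 , -0.01205934,  0.08368945,  0.06500332,
       -0.07398351, -0.02714811]), 'effort': array([-4.84288521e-04, -4.91303623e+01, -4.04192191e-01, -3.12518585e+01,
       -6.37948955e-02,  4.42772184e-02,  1.90693208e-04]), 'tool_pos': array([0.2054695 , 0.61620908, 0.29113318]), 'tool_rot': array([1.79994502e+02, 1.12763849e-01, 7.15652552e+01]), 'force': array([0.54304477, 0.64730787, 0.92207235]), 'wrist_torque': array([0.00633771, 0.00051254, 0.01386198]), 'grip_width': 0.08704367913798029}
side [[460.5329736783252, 0.0, 317.6601651409243], [0.0, 460.5329736783252, 241.58483671832593], [0.0, 0.0, 1.0]] [[0.6894, 0.5874, -0.4238, 1.0717], [0.7243, -0.5591, 0.4034, -0.5833], [-0.0, -0.5851, -0.811, 1.0392], [0.0, 0.0, 0.0, 1.0]]
top [[507.3947598899844, 0.0, 321.1977556418781], [0.0, 507.3947598899844, 238.8982958570477], [0.0, 0.0, 1.0]] [[0.0181, -0.9971, 0.0735, 0.472], [-0.9998, -0.0186, -0.0063, -0.1125], [0.0076, -0.0733, -0.9973, 1.2762], [0.0, 0.0, 0.0, 1.0]]
```

View pics/top0.png

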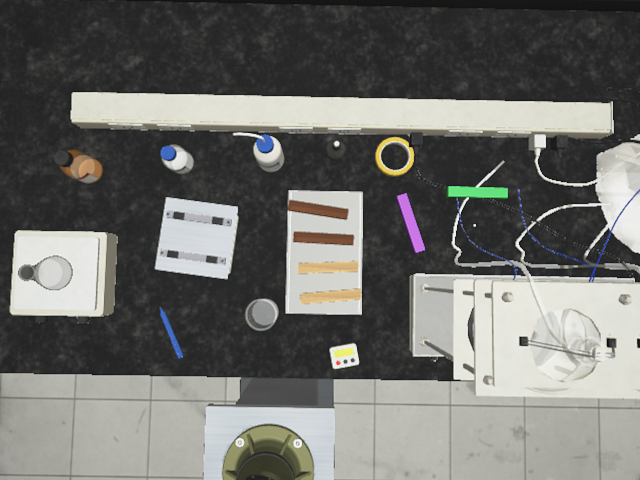

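View pics/side0.png

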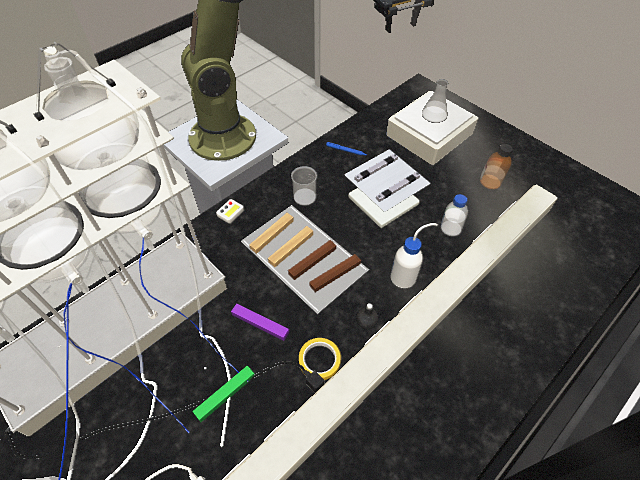

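The two natural-wood sticks on the mat are at top (328,267) and (330,296), and the dark ones are at (318,210) and (323,238). The look-alikes are purple (411,223) and green (478,192), both off the mat, so I'm leaving those. The stand's pan is at (197,238), the beaker at (262,313) and the bottles at (178,158) and (267,150). Next I'll measure positions and check a close crop.

```bash
cat > h.py <<'E'
from cell import *
import cv2,numpy as np
def cam(n):
    c=read_camera(n);return c["img"],c["K"],c["cam_to_world"]
def ray(uv,K,T):
    uv=np.atleast_2d(uv).astype(float)
    d=np.c_[uv,np.ones(len(uv))]@np.linalg.inv(K).T@T[:3,:3].T
    return T[:3,3],d
def plane(uv,K,T,z):
    o,d=ray(uv,K,T);return o+d*((z-o[2])/d[:,2])[:,None]
def tri(a,ca,b,cb):
    P=[c[1]@np.linalg.inv(c[2])[:3] for c in(ca,cb)]
    X=cv2.triangulatePoints(P[0],P[1],np.float64(a).reshape(2,1),np.float64(b).reshape(2,1)).ravel();return X[:3]/X[3]
E
python3 - <<'E'
from h import *
t=cam("top");s=cam("side")
for nm,(I,K,T) in(("top",t),("side",s)):
    H=cv2.cvtColor(I,cv2.COLOR_RGB2HSV)
    for col,lo,hi in(("pale",(10,60,150),(25,200,255)),("dark",(0,90,40),(14,255,160))):
        m=cv2.inRange(H,lo,hi)
        if nm=="top": m[:, :285]=0;m[:,365:]=0;m[:185]=0;m[318:]=0
        else: m[:,:235]=0;m[:,370:]=0;m[:205]=0;m[315:]=0
        for c in cv2.findContours(m,0,cv2.CHAIN_APPROX_NONE)[0]:
            if cv2.contourArea(c)<200: continue
            p=plane(c[:,0,:],K,T,0.023)[:,:2]*1000
            r=cv2.minAreaRect(p.astype(np.float32));print(nm,col,c.mean(0).round(),np.round(r[0],1),np.round(r[1],1),round(r[2],1))
I=t[0]
cv2.imwrite("pics/crop1.png",np.hstack([cv2.resize(I[190:285,145:250],None,fx=4,fy=4)[:380],cv2.resize(I[185:320,280:370],None,fx=2.8,fy=2.8)[:380]][:2] if 0 else [cv2.resize(I[190:285,145:250],(420,380)),cv2.resize(I[185:320,280:370],(253,380))])[:,:,::-1])
cv2.imwrite("pics/crop2.png",cv2.resize(s[0][140:230,335:440],(735,600*1),interpolation=cv2.INTER_CUBIC)[:,:,::-1])
E
```

```text
top pale [[330. 296.]] [ 424.3 -146. ] [ 25.5 149.4] 5.5
top pale [[328. 267.]] [ 495.2 -137.3] [ 25.5 146.5] 3.0
top dark [[323. 238.]] [ 566.5 -124.8] [145.1  24. ] 87.9
top dark [[318. 209.]] [ 637.7 -109.9] [146.9  25. ] 82.1
side pale [[289. 246.]] [ 496.2 -139.8] [ 32.8 157. ] 6.3
side pale [[269. 233.]] [ 423.8 -147.9] [ 34.9 158.6] 9.6
side dark [[335. 272.]] [ 642.8 -111.7] [154.5  33.6] 82.7
side dark [[312. 259.]] [ 571.7 -126.8] [152.9  33. ] 87.9
```

View pics/crop1.png

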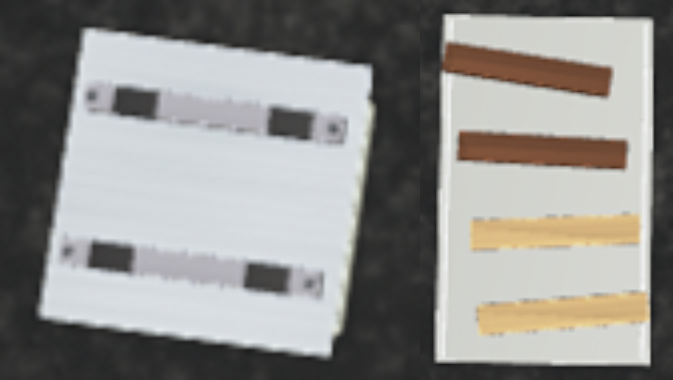

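View pics/crop2.png

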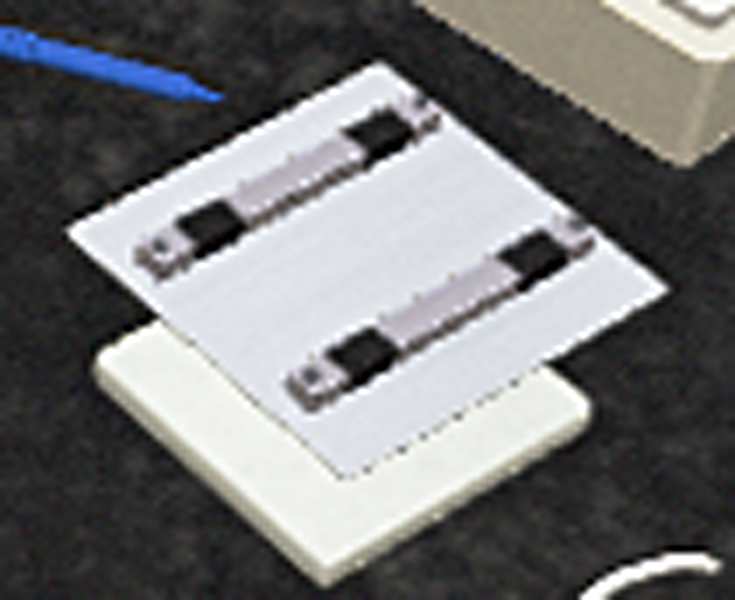

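The crops confirm the choice: two pale and two dark wooden sticks on the mat, and two bearers with two black bands each on the pan. Next I need the stand's pose and height, and the bystanders' positions.

```bash
python3 - <<'E'
from h import *
t=cam("top");s=cam("side")
def pan(I,box):
    x0,y0,x1,y1=box
    H=cv2.cvtColor(I,cv2.COLOR_RGB2LAB).astype(int)
    m=((H[...,0]>170)&(H[...,2]<=128)).astype(np.uint8)*255
    mm=np.zeros_like(m);mm[y0:y1,x0:x1]=m[y0:y1,x0:x1]
    mm=cv2.morphologyEx(mm,cv2.MORPH_OPEN,np.ones((3,3)))
    c=max(cv2.findContours(mm,0,cv2.CHAIN_APPROX_NONE)[0],key=cv2.contourArea)
    h=cv2.convexHull(c)
    for e in np.arange(1,12,.25):
        q=cv2.approxPolyDP(h,e,True)
        if len(q)==4:break
    # refine by line fits
    q=q[:,0].astype(float);C=c[:,0].astype(float);L=[]
    for i in range(4):
        a,b=q[i],q[(i+1)%4];d=(b-a)/np.linalg.norm(b-a);n=np.array([-d[1],d[0]])
        u=(C-a)@d;v=abs((C-a)@n);l=np.linalg.norm(b-a)
        P=C[(u>.1*l)&(u<.9*l)&(v<2.5)]
        vx,vy,x,y=cv2.fitLine(P.astype(np.float32),cv2.DIST_HUBER,0,.01,.01).ravel();L.append(np.cross([x,y,1],[x+vx,y+vy,1]))
    r=[]
    for i in range(4):
        p=np.cross(L[i-1],L[i]);r.append(p[:2]/p[2])
    return np.array(r)
qt=pan(t[0],(145,190,250,285));qs=pan(s[0],(335,140,440,212))
print(qt.round(1).tolist(),qs.round(1).tolist())
def bands(I,box):
    x0,y0,x1,y1=box
    g=cv2.cvtColor(I,cv2.COLOR_RGB2GRAY)[y0:y1,x0:x1]
    n,_,st,ce=cv2.connectedComponentsWithStats((g<110).astype(np.uint8))
    return [(ce[i]+[x0,y0],st[i,4]) for i in range(1,n)if 25<st[i,4]<400]
bt=bands(t[0],(160,205,235,272));bs=bands(s[0],(348,150,425,202))
for b in bt+bs:print(b)
# match corners: nearest by projecting onto plane z=.09
for z in(.09,):
    a=plane(qt,t[1],t[2],z);b=plane(qs,s[1],s[2],z)
    X=[]
    for i in range(4):
        j=np.linalg.norm(b-a[i],axis=1).argmin();p=tri(qt[i],t,qs[j],s);X.append(p);print("corner",(p*1000).round(1))
    X=np.array(X);c=X.mean(0);print("c",c*1000)
    e=X-np.roll(X,1,0);print("edges",np.linalg.norm(e,axis=1)*1000,np.degrees(np.arctan2(e[:,1],e[:,0])))
    a=plane([b[0] for b in bt],t[1],t[2],z);b_=plane([b[0] for b in bs],s[1],s[2],z)
    for i in range(len(a)):
        j=np.linalg.norm(b_-a[i],axis=1).argmin();p=tri(bt[i][0],t,bs[j][0],s);print("band",(p*1000).round(1))
E
```

```text
[[166.6, 197.2], [237.3, 206.7], [226.4, 277.9], [155.1, 268.2]] [[389.1, 149.2], [428.5, 183.2], [384.1, 210.8], [344.9, 174.0]]
(array([161.03125, 213.90625]), np.int32(64))
(array([178.37681159, 215.39130435]), np.int32(69))
(array([217.07042254, 220.54929577]), np.int32(71))
(array([233.06451613, 261.77419355]), np.int32(62))
(array([172.27272727, 254.        ]), np.int32(66))
(array([211.18181818, 259.18181818]), np.int32(66))
(array([375.9205298, 168.1192053]), np.int32(151))
(array([397.8974359 , 186.94871795]), np.int32(156))
(array([350.56989247, 188.53763441]), np.int32(93))
(array([420.3627451 , 194.90196078]), np.int32(102))
corner [649.1 242.  101.7]
corner [630.3  77.2 103. ]
corner [465.1  97.6 103.1]
corner [484.5 262.3 103.5]
c [557.22636676 169.76361506 102.80969682]
edges [165.89917816 165.87434816 166.46098886 165.85768952] [ -7.02778175 -96.52483983 172.96963322  83.2778008 ]
band [618.6 281.9  -0.9]
band [598.8 206.4  79.8]
band [604.9 127.6 134.5]
band [502.2  86.1  81.3]
band [507.1 216.6  80.2]
band [517.2 138.3 133.5]
```

```bash
python3 - <<'E'
from h import *
t=cam("top");s=cam("side")
b=np.array([[178.38,215.39],[217.07,220.55],[172.27,254],[211.18,259.18]])
for z in(.11,.115):
    p=plane(b,t[1],t[2],z)[:,:2]*1000;print(z,p.round(1).tolist(),p.mean(0))
    print([np.linalg.norm(p[0]-p[1]),np.linalg.norm(p[2]-p[3]),np.linalg.norm(p[0]-p[2]),np.linalg.norm(p[1]-p[3])])
    for i,j in((1,0),(3,2),(2,0),(3,1)):
        d=p[j]-p[i];print(np.degrees(np.arctan2(d[1],d[0])))
# predict side band centres
for X in [plane(b,t[1],t[2],z) for z in(.105,.11,.115,.12)]:
    c=(np.c_[X,np.ones(4)]@np.linalg.inv(s[2]).T)[:,:3]@s[1].T;print((c[:,:2]/c[:,2:]).round(1).tolist())
# bystanders
for n,uv,z in(("beaker top",(262,313),.05),("wash cap",(264,143),.2),("reagent cap",(168,153),.12)):print(n,plane([uv],t[1],t[2],z))
I=s[0];g=cv2.cvtColor(I,cv2.COLOR_RGB2GRAY)
n,_,st,ce=cv2.connectedComponentsWithStats((g[150:202,348:425]<75).astype(np.uint8))
print([(ce[i]+[348,150],st[i,4]) for i in range(1,n)if st[i,4]>10])
E
```

```text
0.11 [[606.2, 210.7], [595.9, 121.2], [516.8, 221.2], [506.6, 131.7]] [556.34747221 171.1860826 ]
[np.float64(90.11113016132732), np.float64(90.10720905842075), np.float64(89.96998124142779), np.float64(89.93403488602927)]
83.45146096703472
83.47432580189898
-6.725938618050165
-6.728512190197797
0.115 [[605.6, 209.3], [595.3, 120.2], [516.6, 219.8], [506.4, 130.6]] [555.98587877 169.96993343]
[np.float64(89.72478731982464), np.float64(89.7208830282712), np.float64(89.58424356240273), np.float64(89.54845132356081)]
83.45146096703473
83.47432580189897
-6.725938618050136
-6.728512190197832
[[409.9, 179.7], [385.5, 194.5], [388.0, 161.2], [363.9, 175.1]]
[[409.7, 178.6], [385.4, 193.4], [387.9, 160.2], [363.8, 174.0]]
[[409.6, 177.5], [385.2, 192.2], [387.7, 159.1], [363.6, 172.9]]
[[409.4, 176.4], [385.0, 191.0], [387.5, 158.0], [363.5, 171.7]]
beaker top [[0.38173922 0.01835882 0.05      ]]
wash cap [[0.7561666  0.00773652 0.2       ]]
reagent cap [[0.74936598 0.23742142 0.12      ]]
[(array([360.94210526, 157.42894737]), np.int32(380)), (array([411.78481013, 160.18481013]), np.int32(395)), (array([389.        , 159.93181818]), np.int32(44)), (array([364.85106383, 173.78723404]), np.int32(47)), (array([411.        , 178.29787234]), np.int32(47)), (array([350.60869565, 186.04347826]), np.int32(69)), (array([386.49019608, 193.09803922]), np.int32(51)), (array([420.4375    , 194.94791667]), np.int32(96)), (array([349.33333333, 199.66666667]), np.int32(15))]
```

Bearer tops sit at about 111–116 mm, with the stand centre at (556, 170.5) and yaw −6.7°. I'm starting with the pale stick at (424,−146), swinging out on an arc to clear the flask and stay in reach.

```bash
python3 -m crank '[[46,30,-34,20,0,0,-8],[46,62,-70,40,0,0,-16],[46,95,-106,40,0,0,-24],[46,127,-142,40,0,0,-32],[46,159,-178,40,0,0,-40],[46,191,-214,40,0,0,-48],[46,223,-250,40,0,0,-56],[46,255,-286,40,0,0,-64]]' 15
```

```text
time_s: 1.2
tool_pos: [0.4616, 0.3289, 0.3325]
tool_rot: [-180.0, -0.0, 7.2]
force: [-0.1, 1.3, -0.3]
grip_width: 0.0464
```

```bash
python3 -m crank '[[46,-4,-49,0,0,0,-2],[46,-8,-98,0,0,0,-2],[46,-12,-147,0,0,0,-2],[46,-16,-196,0,0,0,-2],[46,-20,-245,0,0,0,-2],[46,-24,-294,0,0,0,-2],[46,-28,-343,-20,0,0,-2],[46,-32,-392,-50,0,0,-2]]' && python3 -m crank '[[46,-4,-40,-40,0,0,0],[46,-5,-83,-85,0,0,0],[46,-5,-83,-130,0,0,0],[46,-5,-83,-160,0,0,0],[46,-5,-83,-160,0,0,0]]'
```

```text
time_s: 2.0
tool_pos: [0.4307, -0.0563, 0.2889]
tool_rot: [-179.9, -0.3, 5.2]
force: [1.3, 0.0, -0.2]
grip_width: 0.0463
time_s: 2.5
tool_pos: [0.4216, -0.1395, 0.1248]
tool_rot: [-179.9, 0.3, 5.1]
force: [-0.6, 0.1, -0.0]
grip_width: 0.0455
```

```bash
python3 -m crank '[[46,3,-6,-20,0,0,0.4],[46,3,-6,-40,0,0,0.4],[46,3,-6,-49,0,0,0.4],[46,3,-6,-49,0,0,0.4]]'; python3 - <<'E'
from h import *
print(get_obs()["tool_pos"],get_obs()["force"])
a=cam("top")[0][240:340,270:400];b=cam("side")[0][170:290,220:350]
cv2.imwrite("pics/g1.png",np.hstack([cv2.resize(a,(390,300)),cv2.resize(b,(390,300))])[:,:,::-1])
E
```

```text
time_s: 2.9
tool_pos: [0.4249, -0.1449, 0.0763]
tool_rot: [-179.9, 0.3, 5.5]
force: [0.2, -1.1, 0.4]
grip_width: 0.0456
[ 0.42493249 -0.14493136  0.07631276] [ 0.17484575 -1.07794909  0.37577117]
```

View pics/g1.png

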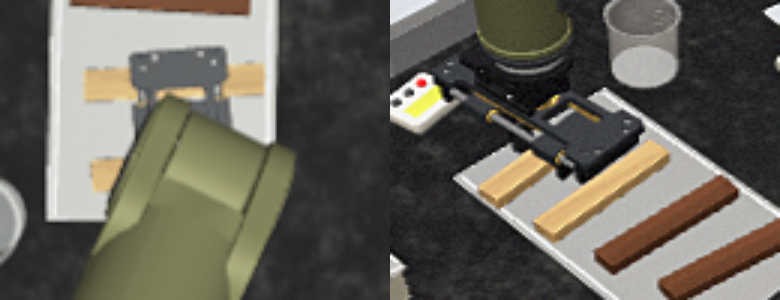

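The gripper straddles the near pale stick, and the wide body runs across the sticks without touching the neighbour. Closing.

```bash
python3 -m crank '[[46,0,-1,-1,0,0,0],[20,0,-1,-1,0,0,0],[20,0,-1,-1,0,0,0],[20,0,-1,-1,0,0,0],[20,0,-1,-1,0,0,0],[20,0,-1,-1,0,0,0]]' 25
```

```text
time_s: 3.6
tool_pos: [0.4257, -0.1462, 0.0763]
tool_rot: [-179.9, 0.2, 5.5]
force: [-0.4, -0.0, 3.7]
grip_width: 0.0255
```

```bash
python3 -m crank '[[20,0,0,20,0,0,0],[20,0,0,60,0,0,0],[20,5,15,105,0,0,0],[20,15,45,145,0,0,8],[20,30,85,165,0,0,16],[20,45,130,165,0,0,24.5],[20,62,173,165,0,0,33],[20,78,215,165,0,0,41]]' && python3 -m crank '[[20,15,44,0,0,0,8.5],[20,30,88,0,0,0,17],[20,45,125,0,0,0,25.5],[20,54,138,0,0,0,34],[20,57,146,0,0,0,37],[20,57,146,0,0,0,37]]'; python3 - <<'E'
from h import *
print(get_obs()["tool_pos"],get_obs()["force"])
E
```

```text
time_s: 4.4
tool_pos: [0.5041, 0.0708, 0.2414]
tool_rot: [-179.9, 0.1, 46.9]
force: [0.6, -1.0, -0.7]
grip_width: 0.0257
time_s: 5.0
tool_pos: [0.5608, 0.2183, 0.2403]
tool_rot: [-179.8, 0.2, 84.0]
force: [-0.4, 0.5, -0.5]
grip_width: 0.0258
[0.56079937 0.21834489 0.24030028] [-0.44310702  0.50212236 -0.47170754]
```

```bash
python3 - <<'E'
from h import *
t=cam("top");s=cam("side")
a=t[0][170:300,120:280];b=s[0][90:220,330:490]
cv2.imwrite("pics/p1.png",np.hstack([cv2.resize(a,(400,325)),cv2.resize(b,(400,325))])[:,:,::-1])
E
```

```text
(no output)
```

View pics/p1.png

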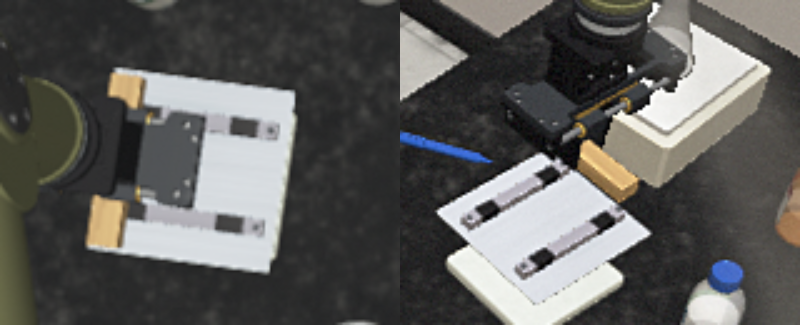

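```bash
python3 - <<'E'
from h import *
t=cam("top")
p=plane([[170.4,199.2],[162.4,268.8]],t[1],t[2],.187)*1000;print(p,p.mean(0))
H=cv2.cvtColor(t[0],cv2.COLOR_RGB2HSV);m=cv2.inRange(H,(10,60,120),(25,220,255));m[:,250:]=0;m[:190]=0;m[290:]=0;m[:,:140]=0
c=np.argwhere(m)[:,::-1];r=cv2.minAreaRect((plane(c,t[1],t[2],.187)[:,:2]*1000).astype(np.float32));print(r)
E
```

```text
[[632.13373395 207.90190233 187.        ]
 [481.81279979 218.98437238 187.        ]] [556.97326687 213.44313735 187.        ]
((557.0737915039062, 207.94113159179688), (40.41360855102539, 148.3433380126953), 83.48316192626953)
```

```bash
python3 -m crank '[[20,1,-3,-20,0,0,-0.6],[20,1,-3,-40,0,0,-0.6],[20,1,-3,-46,0,0,-0.6],[20,1,-3,-46,0,0,-0.6]]'; cat >> h.py <<'E'
def snap(name,zt=.14):
    t=cam("top");s=cam("side");o=get_obs();print(o["tool_pos"].round(4),o["tool_rot"].round(1),o["force"].round(1),o["time_s"])
    a=t[0][180:300,140:260];b=s[0][90:220,330:460]
    cv2.imwrite(f"pics/{name}.png",np.hstack([cv2.resize(a,(400,400),interpolation=cv2.INTER_CUBIC),cv2.resize(b,(400,400),interpolation=cv2.INTER_CUBIC)])[:,:,::-1])
    H=cv2.cvtColor(t[0],cv2.COLOR_RGB2HSV)
    for col,lo,hi in(("pale",(10,60,150),(25,200,255)),("dark",(0,90,40),(14,255,160))):
        m=cv2.inRange(H,lo,hi);m[:,250:]=0;m[:190]=0;m[290:]=0;m[:,:140]=0
        for c in cv2.findContours(m,0,cv2.CHAIN_APPROX_NONE)[0]:
            if cv2.contourArea(c)<20: continue
            r=cv2.minAreaRect((plane(c[:,0],t[1],t[2],zt)[:,:2]*1000).astype(np.float32));print(col,np.round(r[0],1),np.round(r[1],1),round(r[2],1))
E
python3 -c "
from h import *
snap('p2')"
```

```text
time_s: 5.55
tool_pos: [0.5612, 0.2119, 0.1943]
tool_rot: [-179.7, 0.3, 83.1]
force: [-0.4, 0.8, -1.5]
grip_width: 0.0258
[0.5622 0.2126 0.1959] [-179.9    0.2   83.1] [-0.9 -0.2 -0.2] 5.65
pale [504.7 216.1] [25.8 41.2] 82.8
pale [618.2 202. ] [25.6 26.8] 82.8
```

View pics/p2.png

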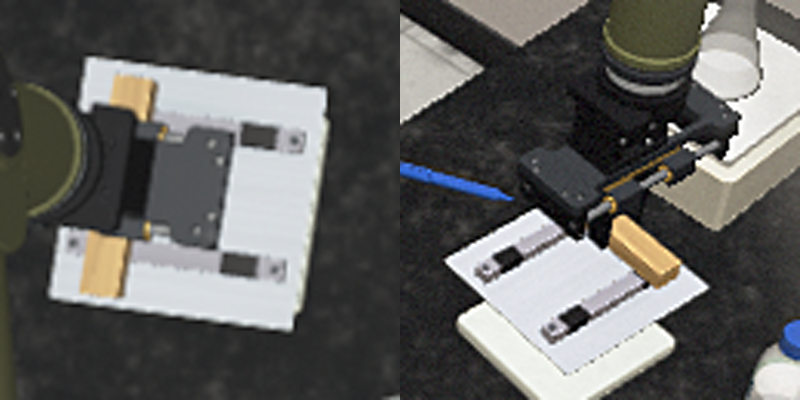

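```bash
python3 -m crank '[[20,3,5,0,0,0,0.2],[20,3,5,-3,0,0,0.2],[20,3,5,-3,0,0,0.2]]'; python3 -c "
from h import *
snap('p3',.14)"
```

```text
time_s: 5.95
tool_pos: [0.5652, 0.218, 0.193]
tool_rot: [-179.9, 0.2, 83.3]
force: [-0.7, -0.2, -1.2]
grip_width: 0.0259
[0.5652 0.2176 0.193 ] [-179.9    0.2   83.3] [ 0.8  0.5 -1. ] 6.05
pale [509.1 221.7] [26.1 41.6] 82.8
pale [621.6 207.4] [27.2 24.8] 1.1
```

View pics/p3.png

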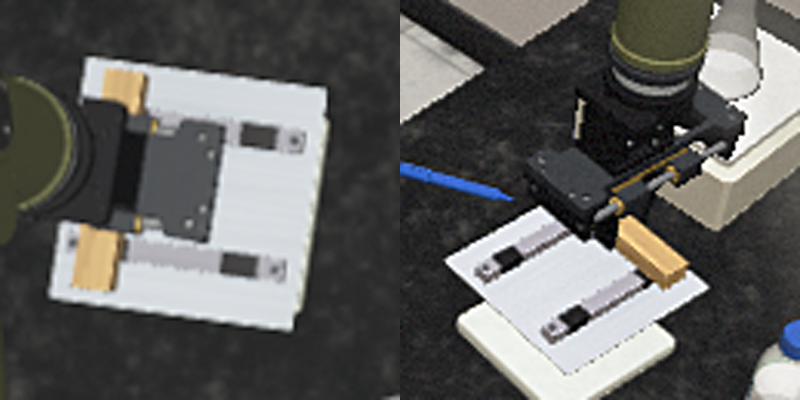

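```bash
python3 -m crank '[[20,0,0,-1,0,0,0],[20,0,0,-2,0,0,0],[20,0,0,-3,0,0,0],[20,0,0,-3,0,0,0]]';python3 -m crank '[[20,0,0,-1,0,0,0],[20,0,0,-1,0,0,0]]';python3 -m crank '[[20,0,0,-1,0,0,0],[20,0,0,-1,0,0,0]]'
```

```text
time_s: 6.45
tool_pos: [0.5651, 0.2175, 0.1898]
tool_rot: [-179.9, 0.2, 83.3]
force: [0.1, 0.1, -0.8]
grip_width: 0.0255
time_s: 6.65
tool_pos: [0.565, 0.2175, 0.1886]
tool_rot: [-179.9, 0.2, 83.3]
force: [-0.3, 0.3, -1.3]
grip_width: 0.0259
time_s: 6.85
tool_pos: [0.5648, 0.2175, 0.1874]
tool_rot: [-179.8, 0.2, 83.3]
force: [-0.3, -0.3, -0.6]
grip_width: 0.0261
```

```bash
python3 -m crank '[[20,0,0,-1,0,0,0],[20,0,0,-1,0,0,0]]'|grep -E "force|pos";python3 -m crank '[[20,0,0,-1,0,0,0],[20,0,0,-1,0,0,0]]'|grep -E "force|pos"; python3 -m crank '[[20,0,0,0,0,0,0]]'|grep -E "force|pos"
```

```text
tool_pos: [0.565, 0.2175, 0.1864]
force: [0.2, 1.1, -0.5]
tool_pos: [0.565, 0.2175, 0.1855]
force: [-0.8, -0.0, 0.3]
tool_pos: [0.565, 0.2175, 0.1856]
force: [-0.3, -0.8, 0.3]
```

```bash
for i in 1; do python3 -m crank '[[20,0,0,-1,0,0,0],[20,0,0,-1,0,0,0]]'|grep -E "force|pos";done; python3 -m crank '[[20,0,0,0,0,0,0]]'|grep -E "force|pos";python3 -m crank '[[20,0,0,-1,0,0,0],[20,0,0,-1,0,0,0]]'|grep -E "force|pos";python3 -m crank '[[20,0,0,0,0,0,0]]'|grep -E "force|pos"
```

```text
tool_pos: [0.565, 0.2175, 0.1846]
force: [-0.6, 0.6, 1.4]
tool_pos: [0.565, 0.2175, 0.1847]
force: [-0.5, 0.5, 1.5]
tool_pos: [0.565, 0.2175, 0.1837]
force: [-0.9, -0.2, 2.4]
tool_pos: [0.565, 0.2175, 0.1838]
force: [-0.6, -0.3, 1.8]
```

Contact showed as a ramp of about 0.8 N/mm starting at TCP 187.5 mm, so the bearer tops are about 114 mm. Easing up to near balance, then releasing.

```bash
python3 -m crank '[[20,0,0,1.5,0,0,0],[20,0,0,1.5,0,0,0],[46,0,0,1.5,0,0,0],[46,0,0,1.5,0,0,0],[46,0,0,1.5,0,0,0],[46,0,0,1.5,0,0,0]]'; python3 -m crank '[[46,0,0,8,0,0,0],[46,0,0,30,0,0,0],[46,0,0,70,0,0,0],[46,-5,-35,110,0,0,-8],[46,-15,-75,120,0,0,-16],[46,-25,-120,120,0,0,-24],[46,-35,-165,120,0,0,-32],[46,-40,-210,120,0,0,-40]]';python3 -c "
from h import *
snap('p4',.134)"
```

```text
time_s: 8.55
tool_pos: [0.565, 0.2176, 0.1852]
tool_rot: [-179.9, 0.2, 83.3]
force: [0.0, -0.8, -0.1]
grip_width: 0.0445
time_s: 9.35
tool_pos: [0.5243, 0.0057, 0.3061]
tool_rot: [-179.8, 0.1, 43.0]
force: [0.9, -0.4, 0.6]
grip_width: 0.0457
[ 0.5243 -0.0008  0.3066] [-1.80e+02  1.00e-01  4.25e+01] [ 0.3 -1.5  0.4] 9.45
pale [561.6 214.4] [ 26.  148.1] 83.4
```

View pics/p4.png

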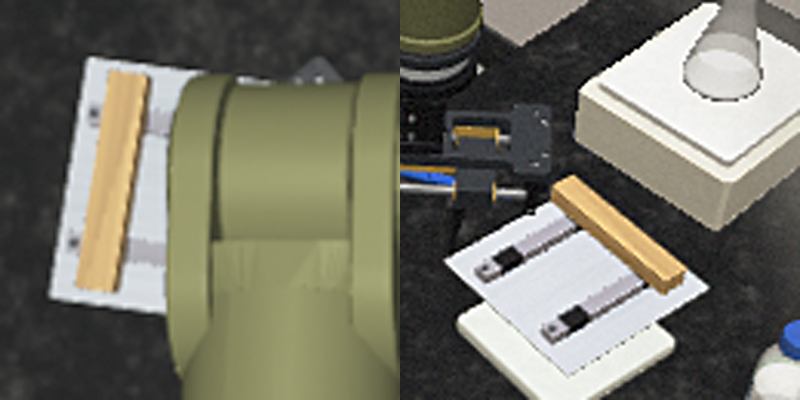

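```bash
python3 -m crank '[[46,-6,-30,-10,0,0,-8.5],[46,-12,-65,-25,0,0,-17],[46,-18,-100,-45,0,0,-25],[46,-27,-130,-80,0,0,-33],[46,-27,-134,-125,0,0,-39.5],[46,-27,-134,-170,0,0,-39.5],[46,-27,-134,-195,0,0,-39.5],[46,-27,-134,-195,0,0,-39.5]]'
```

```text
time_s: 10.25
tool_pos: [0.495, -0.1341, 0.1087]
tool_rot: [-180.0, 0.5, 3.0]
force: [-0.3, -0.2, -0.1]
grip_width: 0.0459
```

```bash
python3 -m crank '[[46,1,-1,-20,0,-0.4,0],[46,1,-1,-33,0,-0.4,0],[46,1,-1,-33,0,-0.4,0],[20,1,-1,-33,0,-0.4,0],[20,1,-1,-33,0,-0.4,0],[20,1,-1,-33,0,-0.4,0],[20,1,-1,-33,0,-0.4,0],[20,1,-1,-33,0,-0.4,0]]' 25
```

```text
time_s: 11.05
tool_pos: [0.4966, -0.1351, 0.0765]
tool_rot: [-180.0, 0.1, 3.0]
force: [-1.1, 0.7, 5.8]
grip_width: 0.0259
```

```bash
python3 -m crank '[[20,0,0,20,0,0,0],[20,0,0,60,0,0,0],[20,3,15,105,0,0,8],[20,10,45,145,0,0,16],[20,20,85,163,0,0,24.5],[20,30,130,163,0,0,33],[20,40,173,163,0,0,41.5],[20,48,213,163,0,0,50]]' && python3 -m crank '[[20,4,25,0,0,0,8.5],[20,8,45,0,0,0,17],[20,8,50,0,0,0,25.5],[20,8,50,-10,0,0,30],[20,8,50,-30,0,0,30],[20,8,50,-45,0,0,30],[20,8,50,-45,0,0,30]]'; python3 -c "
from h import *
snap('q1',.14)"
```

```text
time_s: 11.85
tool_pos: [0.5446, 0.0802, 0.2396]
tool_rot: [-180.0, 0.0, 53.4]
force: [0.1, -0.1, -0.2]
grip_width: 0.0261
time_s: 12.55
tool_pos: [0.5509, 0.1298, 0.192]
tool_rot: [-179.7, 0.2, 83.4]
force: [0.5, -0.6, -0.8]
grip_width: 0.0257
[0.5525 0.13   0.1945] [-179.9    0.    83.4] [-0.2 -0.   0.1] 12.65
pale [495.9 132.8] [25.9 37.9] 84.4
pale [610.5 119.8] [25.8 27.5] 83.9
```

View pics/q1.png

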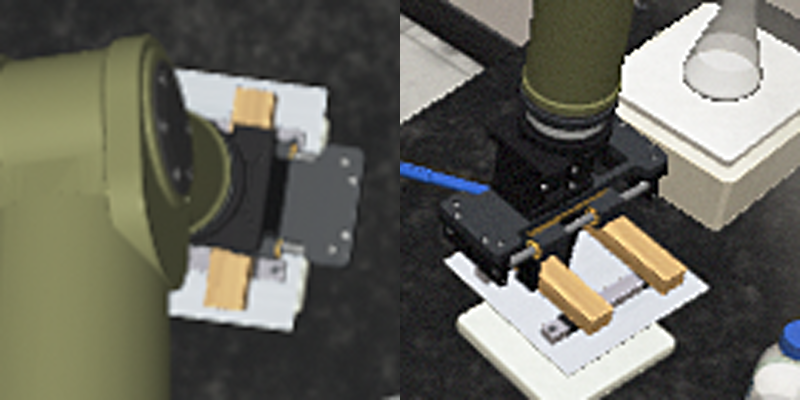

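```bash
f(){ grep -E "force|pos"; }; python3 -m crank '[[20,0.5,-0.7,-3,0,0,0],[20,0.5,-0.7,-6,0,0,0],[20,0.5,-0.7,-6,0,0,0]]'|f; python3 -m crank '[[20,0,0,-1,0,0,0],[20,0,0,-1,0,0,0]]'|f;python3 -m crank '[[20,0,0,-1,0,0,0],[20,0,0,-1,0,0,0]]'|f;python3 -m crank '[[20,0,0,0,0,0,0]]'|f
```

```text
tool_pos: [0.553, 0.1293, 0.1885]
force: [0.9, -0.1, -0.9]
tool_pos: [0.553, 0.1293, 0.1876]
force: [-0.3, 0.2, -0.5]
tool_pos: [0.5529, 0.1293, 0.1865]
force: [-0.1, 0.8, -1.2]
tool_pos: [0.553, 0.1293, 0.1865]
force: [0.3, 0.9, -1.4]
```

```bash
f(){ grep -E "force|pos"; }; python3 -m crank '[[20,0,0,-1,0,0,0],[20,0,0,-1,0,0,0]]'|f; python3 -m crank '[[20,0,0,-1,0,0,0],[20,0,0,-1,0,0,0]]'|f;python3 -m crank '[[20,0,0,0,0,0,0]]'|f;python3 -m crank '[[20,0,0,-1,0,0,0],[20,0,0,-1,0,0,0]]'|f;python3 -m crank '[[20,0,0,0,0,0,0]]'|f
```

```text
tool_pos: [0.553, 0.1294, 0.1855]
force: [-0.1, 0.6, -0.1]
tool_pos: [0.5531, 0.1294, 0.1845]
force: [-0.3, 0.1, 0.8]
tool_pos: [0.5531, 0.1294, 0.1846]
force: [-0.5, -0.5, 1.0]
tool_pos: [0.5531, 0.1294, 0.1837]
force: [-0.1, -0.3, 2.1]
tool_pos: [0.5531, 0.1294, 0.1837]
force: [-0.6, 0.3, 0.7]
```

```bash
python3 -m crank '[[20,0,0,1,0,0,0],[20,0,0,1,0,0,0],[46,0,0,1,0,0,0],[46,0,0,1,0,0,0],[46,0,0,1,0,0,0],[46,0,0,1,0,0,0],[46,0,0,1,0,0,0]]'; python3 -m crank '[[46,0,0,8,0,0,0],[46,0,0,30,0,0,0],[46,0,0,70,0,0,0],[46,0,-35,110,0,0,-8],[46,0,-75,125,0,0,-16],[46,0,-120,125,0,0,-24],[46,0,-165,125,0,0,-32],[46,0,-210,125,0,0,-40]]';python3 -c "
from h import *
snap('q2',.133)"
```

```text
time_s: 14.95
tool_pos: [0.5531, 0.1294, 0.1847]
tool_rot: [-179.9, 0.0, 83.4]
force: [-0.9, -0.7, -0.2]
grip_width: 0.0454
time_s: 15.75
tool_pos: [0.553, -0.0824, 0.3108]
tool_rot: [-180.0, -0.1, 43.1]
force: [0.8, -0.5, -0.8]
grip_width: 0.046
[ 0.552  -0.0893  0.3111] [1.799e+02 1.000e-01 4.260e+01] [-0.4  0.1 -0.6] 15.85
pale [553.2 126.5] [ 25.9 147.8] 83.5
pale [561.7 214.5] [ 25.9 148.2] 83.4
```

View pics/q2.png

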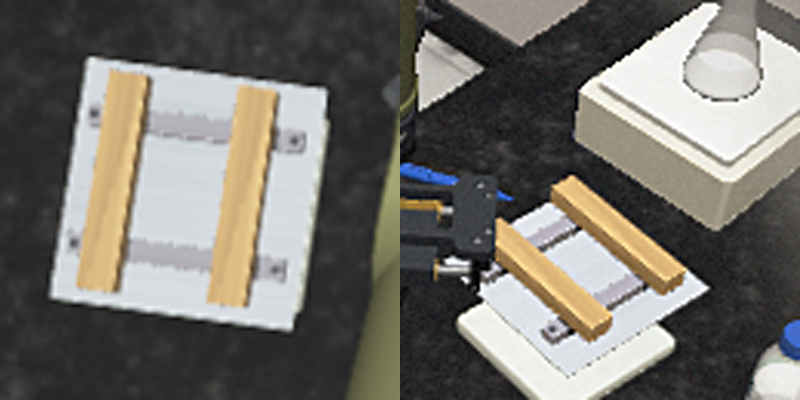

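```bash
python3 -m crank '[[46,3,-8,-20,0,0,-8.5],[46,6,-16,-50,0,0,-17],[46,9,-24,-80,0,0,-25.5],[46,12,-30,-110,0,0,-34],[46,16,-33,-150,0,0,-42],[46,16,-33,-185,0,0,-44.7],[46,16,-33,-200,0,0,-44.7],[46,16,-33,-200,0,0,-44.7]]'; python3 -c "
from h import *
o=get_obs();print(o['tool_pos'],o['tool_rot'])
a=cam('top')[0][190:310,270:390];b=cam('side')[0][180:300,250:370]
cv2.imwrite('pics/r1.png',np.hstack([cv2.resize(a,(400,400)),cv2.resize(b,(400,400))])[:,:,::-1])"
```

```text
time_s: 16.65
tool_pos: [0.5668, -0.1216, 0.1095]
tool_rot: [179.9, 0.3, -2.0]
force: [-0.7, -0.7, 0.2]
grip_width: 0.046
[ 0.56683884 -0.12158318  0.10952149] [179.85327238   0.31752802  -1.99716341]
```

View pics/r1.png

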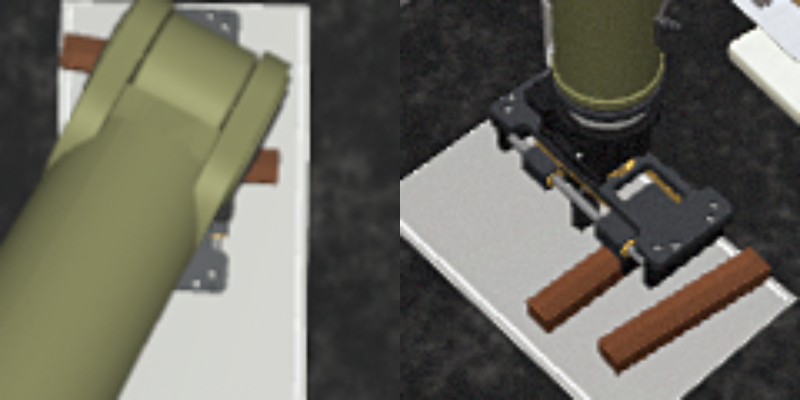

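The gripper is above the inner dark stick, with the outer dark stick clear of the fingers. Lowering and gripping.

```bash
python3 -m crank '[[46,1,-1,-20,0,-0.3,0],[46,1,-1,-33,0,-0.3,0],[46,1,-1,-33,0,-0.3,0],[20,1,-1,-33,0,-0.3,0],[20,1,-1,-33,0,-0.3,0],[20,1,-1,-33,0,-0.3,0],[20,1,-1,-33,0,-0.3,0],[20,1,-1,-33,0,-0.3,0]]' 25
```

```text
time_s: 17.55
tool_pos: [0.5701, -0.1234, 0.0801]
tool_rot: [179.9, -0.3, -2.0]
force: [-1.6, -0.4, 4.4]
grip_width: 0.026
```

```bash
python3 -m crank '[[20,0,0,0,0,0,0]]'; python3 -c "
from h import *
o=get_obs();print(o['tool_pos'],o['tool_rot'],o['effort'].round(1))
b=cam('side')[0][180:300,250:370]
cv2.imwrite('pics/r2.png',cv2.resize(b,(600,600))[:,:,::-1])"
```

```text
time_s: 17.65
tool_pos: [0.5702, -0.1234, 0.0802]
tool_rot: [179.9, -0.4, -2.0]
force: [0.1, -1.1, -0.8]
grip_width: 0.0258
[ 0.57018907 -0.12342238  0.08022637] [179.87753861  -0.35898368  -2.03758587] [  0.  -40.4  10.7 -24.5  -0.    0.1   0. ]
```

View pics/r2.png

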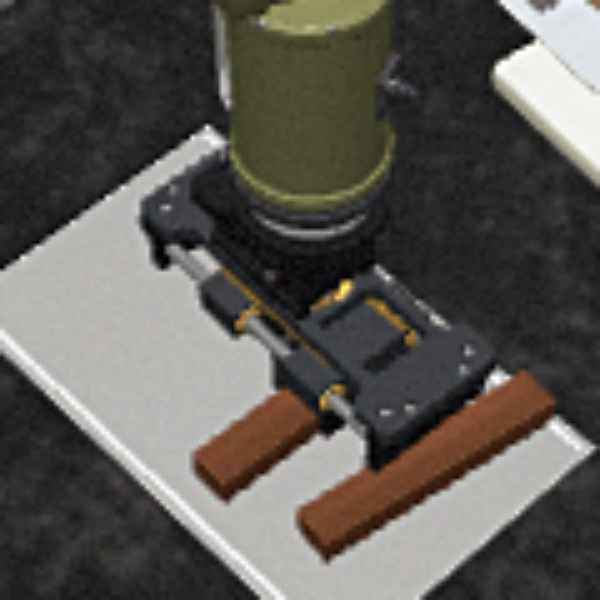

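```bash
python3 -m crank '[[20,0,0,20,0,0.3,0],[20,0,0,60,0,0.3,0],[20,-3,15,105,0,0.3,0],[20,-10,50,145,0,0.3,-1],[20,-20,100,170,0,0.3,-2],[20,-30,150,170,0,0.3,-3],[20,-40,200,170,0,0.3,-4],[20,-48,250,170,0,0.3,-4.6]]' && python3 -m crank '[[20,-5,30,0,0,0,0],[20,-9,52,0,0,0,0],[20,-9,52,0,0,0,0],[20,-9,52,-20,0,0,0],[20,-9,52,-27,0,0,0],[20,-9,52,-27,0,0,0]]'; python3 -c "
from h import *
snap('d1',.165)"
```

```text
time_s: 18.5
tool_pos: [0.5234, 0.1168, 0.2506]
tool_rot: [179.9, -0.1, -6.7]
force: [0.6, 0.5, -1.1]
grip_width: 0.0258
time_s: 19.1
tool_pos: [0.5139, 0.1673, 0.2224]
tool_rot: [179.8, 0.0, -6.8]
force: [-0.1, -0.1, -0.6]
grip_width: 0.0255
[0.5148 0.1678 0.2238] [ 1.799e+02 -1.000e-01 -6.800e+00] [-0.7 -1.  -0.6] 19.2
pale [487.6 126.9] [24.4 16.3] 82.9
pale [577.5 196.5] [20. 11.] 2.2
pale [571.4 117.3] [ 25.2 102.4] 83.8
pale [626.5 197.3] [23.5  8.5] 82.9
dark [507.4 119.6] [59.7 24.4] 83.9
```

View pics/d1.png

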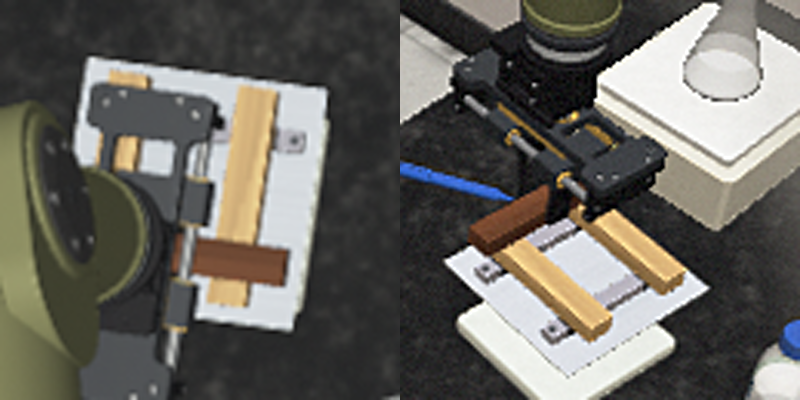

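```bash
f(){ grep -E "force|pos"; }; python3 -m crank '[[20,-1,8,0,0,0,0.1],[20,-1,12,-4,0,0,0.1],[20,-1,12,-8,0,0,0.1],[20,-1,12,-8,0,0,0.1]]'|f;  python3 -c "
from h import *
snap('d2',.16)"
```

```text
tool_pos: [0.5133, 0.18, 0.2152]
force: [-0.8, -0.0, -0.6]
[0.5137 0.1797 0.2157] [ 1.799e+02 -1.000e-01 -6.700e+00] [ 0.7  0.6 -0.7] 19.7
pale [486.8 128.1] [24.5 14.5] 82.9
pale [576.7 204.4] [22.2 24.2] 1.1
pale [570.8 118.5] [ 25.3 105. ] 83.8
pale [625.6 199.2] [24.4 11.6] 82.9
dark [507. 132.] [60.7 24.5] 82.6
```

View pics/d2.png

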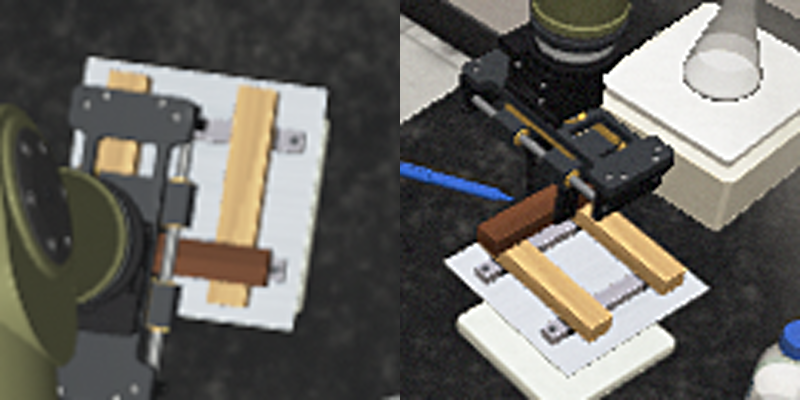

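```bash
f(){ grep -E "force|pos"; }; python3 -m crank '[[20,0,0,-2,0,0,0],[20,0,0,-3,0,0,0],[20,0,0,-3,0,0,0]]'|f; for i in 1; do python3 -m crank '[[20,0,0,-1,0,0,0],[20,0,0,-1,0,0,0]]'|f;done;python3 -m crank '[[20,0,0,-1,0,0,0],[20,0,0,-1,0,0,0]]'|f;python3 -m crank '[[20,0,0,-1,0,0,0],[20,0,0,-1,0,0,0]]'|f
```

```text
tool_pos: [0.5136, 0.1795, 0.2125]
force: [0.5, 0.5, -0.0]
tool_pos: [0.5135, 0.1795, 0.2114]
force: [1.0, 1.0, -0.7]
tool_pos: [0.5135, 0.1795, 0.2103]
force: [1.1, -0.1, -1.2]
tool_pos: [0.5134, 0.1794, 0.2091]
force: [-0.3, -0.1, -0.8]
```

```bash
f(){ grep -E "force|pos"; }; python3 -m crank '[[20,0,0,-1,0,0,0],[20,0,0,-1,0,0,0]]'|f;python3 -m crank '[[20,0,0,-1,0,0,0],[20,0,0,-1,0,0,0]]'|f
```

```text
tool_pos: [0.5135, 0.1795, 0.2081]
force: [1.1, 0.0, -0.5]
tool_pos: [0.5135, 0.1795, 0.2071]
force: [0.3, -0.7, 0.9]
```

```bash
f(){ grep -E "force|pos"; }; python3 -m crank '[[20,0,0,0,0,0,0]]'|f;python3 -m crank '[[20,0,0,-1,0,0,0],[20,0,0,-1,0,0,0]]'|f;python3 -m crank '[[20,0,0,0,0,0,0]]'|f
```

```text
tool_pos: [0.5135, 0.1795, 0.2072]
force: [-0.3, -0.2, 1.2]
tool_pos: [0.5135, 0.1795, 0.2062]
force: [-1.7, 0.1, 1.3]
tool_pos: [0.5135, 0.1795, 0.2063]
force: [-1.1, -0.5, 2.7]
```

```bash
python3 -m crank '[[20,0,0,1.3,0,0,0],[20,0,0,1.3,0,0,0],[46,0,0,1.3,0,0,0],[46,0,0,1.3,0,0,0],[46,0,0,1.3,0,0,0],[46,0,0,1.3,0,0,0],[46,0,0,1.3,0,0,0]]'; python3 -m crank '[[46,0,0,8,0,0,0],[46,0,0,30,0,0,0],[46,0,0,70,0,0,0],[46,10,-35,95,0,0,0],[46,25,-80,95,0,0,0],[46,35,-125,95,0,0,0],[46,50,-170,95,0,0,0],[46,65,-215,95,0,0,0]]';python3 -c "
from h import *
snap('d3',.151)"
```

```text
time_s: 22.1
tool_pos: [0.5135, 0.1795, 0.2075]
tool_rot: [179.9, -0.1, -6.7]
force: [0.9, -0.1, -0.0]
grip_width: 0.0456
time_s: 22.9
tool_pos: [0.5789, -0.037, 0.3036]
tool_rot: [180.0, -0.1, -6.6]
force: [1.5, -0.9, 0.1]
grip_width: 0.046
[ 0.5788 -0.0446  0.3038] [179.6  -0.2  -7.4] [ 0.3 -0.5  0. ] 23.0
pale [486.8 131.9] [21.2 14. ] 82.9
pale [496.2 216.7] [25.1 16.8] 82.9
pale [571.7 120.4] [ 25.1 105.6] 83.8
pale [581.  206.8] [ 25.7 103.9] 83.3
dark [512.6 184.1] [136.8  25.3] 83.3
```

View pics/d3.png

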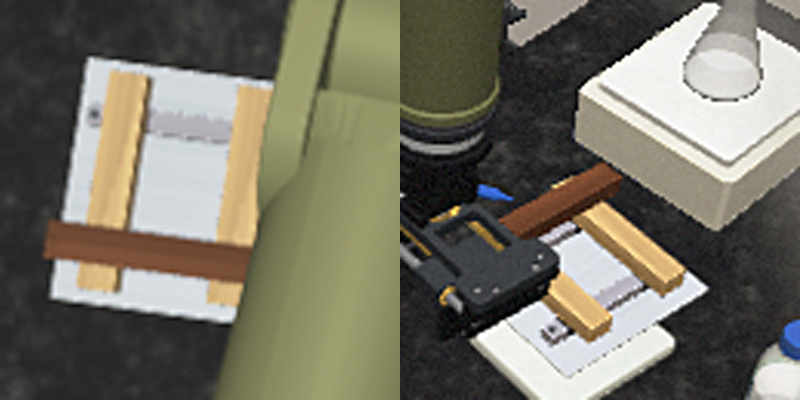

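```bash
python3 -m crank '[[46,15,-35,-10,0,0,0],[46,35,-63,-20,0,0,0],[46,60,-63,-40,0,0,0],[46,60,-63,-85,0,0,-0.5],[46,60,-63,-130,0,0,-0.5],[46,60,-63,-170,0,0,-0.5],[46,60,-63,-180,0,0,-0.5],[46,60,-63,-180,0,0,-0.5]]'; python3 -c "
from h import *
o=get_obs();print(o['tool_pos'],o['tool_rot'])
a=cam('top')[0][130:250,250:370];b=cam('side')[0][200:320,290:430]
cv2.imwrite('pics/r3.png',np.hstack([cv2.resize(a,(400,400)),cv2.resize(b,(400,400))])[:,:,::-1])"
```

```text
time_s: 23.8
tool_pos: [0.6383, -0.1069, 0.1229]
tool_rot: [179.6, -0.1, -7.9]
force: [-0.1, 0.1, 1.1]
grip_width: 0.0458
[ 0.63825838 -0.10693623  0.12293197] [ 1.79593047e+02 -6.69972764e-02 -7.86673087e+00]
```

View pics/r3.png

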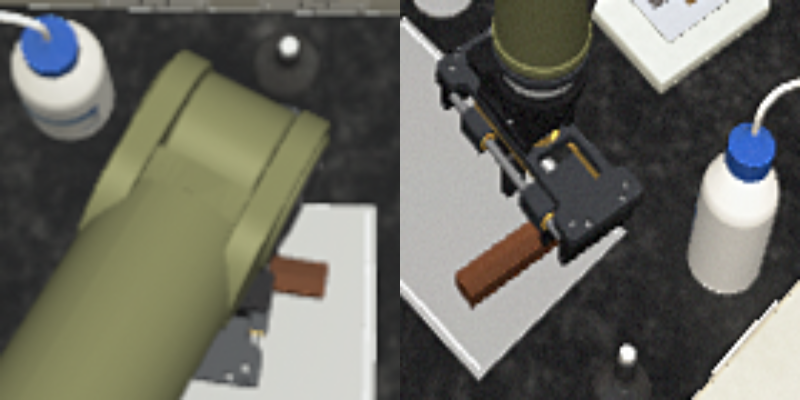

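```bash
python3 -m crank '[[46,1,0,-20,0.4,0,0],[46,1,0,-40,0.4,0,0],[46,1,0,-46,0.4,0,0],[46,1,0,-46,0.4,0,0]]'; python3 -m crank '[[20,0,0,0,0,0,0],[20,0,0,0,0,0,0],[20,0,0,0,0,0,0],[20,0,0,0,0,0,0],[20,0,0,0,0,0,0]]' 25
```

```text
time_s: 24.3
tool_pos: [0.6411, -0.1077, 0.0799]
tool_rot: [-180.0, -0.3, -7.9]
force: [0.3, -0.3, -0.0]
grip_width: 0.0461
time_s: 24.8
tool_pos: [0.6413, -0.1078, 0.0806]
tool_rot: [-180.0, -0.4, -7.9]
force: [-2.0, 0.6, 3.9]
grip_width: 0.0257
```

```bash
python3 -m crank '[[20,0,0,20,0,0,0],[20,-5,0,65,0,0.3,0],[20,-20,0,110,0,0.3,0],[20,-40,0,150,0,0.3,0],[20,-50,15,180,0,0.3,1],[20,-55,60,185,0,0.3,1.2],[20,-55,110,185,0,0.3,1.2],[20,-50,155,185,0,0.3,1.2]]' && python3 -m crank '[[20,3,45,0,0,0,0],[20,7,90,0,0,0,0],[20,11,120,-10,0,0,0],[20,11,120,-30,0,0,0],[20,11,120,-50,0,0,0],[20,11,120,-50,0,0,0]]'; python3 -c "
from h import *
snap('e1',.158)"
```

```text
time_s: 25.6
tool_pos: [0.5908, 0.0493, 0.2663]
tool_rot: [-179.9, -0.1, -6.7]
force: [0.3, 1.0, -0.6]
grip_width: 0.0258
time_s: 26.2
tool_pos: [0.5999, 0.1694, 0.2132]
tool_rot: [180.0, 0.2, -6.7]
force: [-0.3, -0.2, -0.6]
grip_width: 0.0253
[0.6017 0.169  0.2164] [-1.799e+02 -1.000e-01 -6.700e+00] [-0.6  0.6 -0.5] 26.3
pale [487.  128.4] [24.9 14.9] 82.9
pale [496.1 214.5] [24.6 16.7] 82.9
pale [548.5 121.3] [25.1 59.4] 83.5
pale [613.8 114. ] [24.8 18.9] 82.9
dark [510.8 170. ] [140.7  24.2] 83.9
dark [592.4 120.5] [62.6 25.9] 83.9
```

View pics/e1.png

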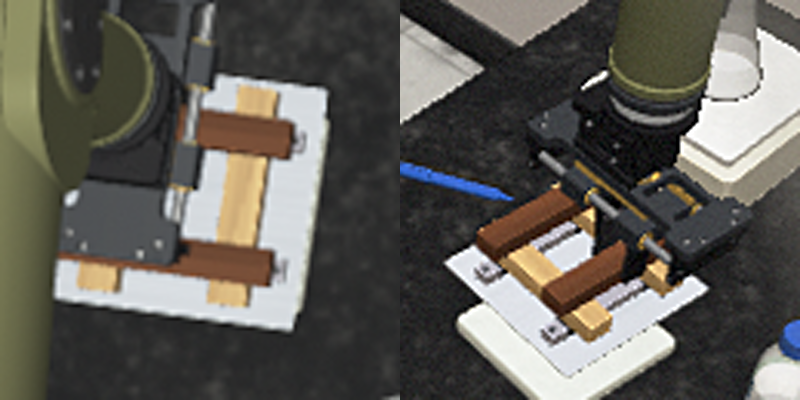

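```bash
f(){ grep -E "force|pos"; }; python3 -m crank '[[20,3,2.5,0,0,0,0],[20,3,2.5,-2,0,0,0],[20,3,2.5,-2,0,0,0]]'|f;  python3 -c "
from h import *
snap('e2',.158)"
```

```text
tool_pos: [0.6051, 0.1715, 0.2149]
force: [-0.3, 0.7, -0.5]
[0.6049 0.1714 0.2147] [-1.799e+02 -1.000e-01 -6.700e+00] [ 0.3  0.1 -1.1] 26.7
pale [487.  128.4] [24.9 14.9] 82.9
pale [496.1 214.5] [24.6 16.7] 82.9
pale [551.4 120.9] [25.1 65.4] 83.5
pale [616.5 113.7] [13.4 24.4] 1.1
dark [510.9 171.6] [143.8  24.2] 83.9
dark [597.5 123.3] [62.3 25.1] 83.9
```

View pics/e2.png

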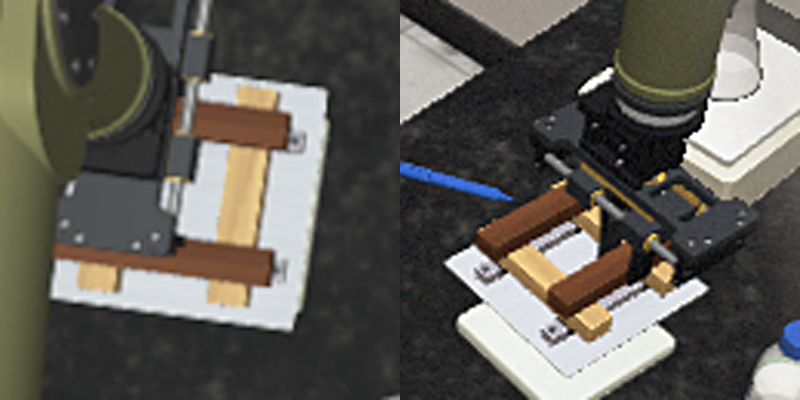

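```bash
f(){ grep -E "force|pos"; }; python3 -m crank '[[20,-0.5,0,-2,0,0,0],[20,-0.5,0,-4,0,0,0],[20,-0.5,0,-4,0,0,0]]'|f; python3 -m crank '[[20,0,0,-1,0,0,0],[20,0,0,-1,0,0,0]]'|f;python3 -m crank '[[20,0,0,-1,0,0,0],[20,0,0,-1,0,0,0]]'|f;python3 -m crank '[[20,0,0,-1,0,0,0],[20,0,0,-1,0,0,0]]'|f
```

```text
tool_pos: [0.6041, 0.1714, 0.2103]
force: [-0.1, -0.7, -1.0]
tool_pos: [0.604, 0.1714, 0.2091]
force: [0.2, -0.5, -1.1]
tool_pos: [0.6041, 0.1714, 0.208]
force: [0.1, -0.0, -0.4]
tool_pos: [0.6041, 0.1714, 0.2071]
force: [-0.3, 0.2, -0.1]
```

```bash
f(){ grep -E "force|pos"; }; python3 -m crank '[[20,0,0,-1,0,0,0],[20,0,0,-1,0,0,0]]'|f;python3 -m crank '[[20,0,0,0,0,0,0]]'|f;
```

```text
tool_pos: [0.6041, 0.1714, 0.2062]
force: [-1.0, -0.2, 1.0]
tool_pos: [0.6041, 0.1714, 0.2062]
force: [-0.8, -0.2, 1.6]
```

```bash
f(){ grep -E "force|pos"; }; python3 -m crank '[[20,0,0,-0.7,0,0,0],[20,0,0,-0.7,0,0,0]]'|f;python3 -m crank '[[20,0,0,0,0,0,0]]'|f;
```

```text
tool_pos: [0.6041, 0.1714, 0.2056]
force: [-1.1, -0.8, 2.0]
tool_pos: [0.6041, 0.1714, 0.2056]
force: [-1.0, -0.4, 1.6]
```

Contact is confirmed again. Easing up 1.3 mm, releasing, and lifting clear straight up.

```bash
python3 -m crank '[[20,0,0,1.3,0,0,0],[20,0,0,1.3,0,0,0],[46,0,0,1.3,0,0,0],[46,0,0,1.3,0,0,0],[46,0,0,1.3,0,0,0],[46,0,0,1.3,0,0,0],[46,0,0,1.3,0,0,0]]'; python3 -m crank '[[46,0,0,8,0,0,0],[46,0,0,30,0,0,0],[46,0,0,70,0,0,0],[46,-15,-35,95,0,0,0],[46,-30,-80,95,0,0,0],[46,-45,-125,95,0,0,0],[46,-60,-170,95,0,0,0],[46,-60,-215,95,0,0,0]]';python3 -m crank '[[46,0,-40,0,0,0,0],[46,0,-80,0,0,0,0],[46,0,-120,0,0,0,0],[46,0,-120,0,0,0,0]]';python3 -c "
from h import *
snap('e3',.151)"
```

```text
time_s: 28.9
tool_pos: [0.6042, 0.1714, 0.2069]
tool_rot: [-179.9, -0.1, -6.7]
force: [-0.1, -0.1, -0.2]
grip_width: 0.0454
time_s: 29.7
tool_pos: [0.5426, -0.0455, 0.3027]
tool_rot: [-179.7, -0.1, -6.7]
force: [1.1, 0.1, 0.8]
grip_width: 0.0463
time_s: 30.1
tool_pos: [0.5408, -0.1733, 0.304]
tool_rot: [-179.9, -0.2, -7.3]
force: [-0.6, -0.9, -0.1]
grip_width: 0.046
[ 0.5423 -0.1669  0.3032] [-1.797e+02 -1.000e-01 -6.900e+00] [0.1 0.2 1. ] 30.2
pale [487.  129.7] [24.7 15. ] 82.9
pale [496.2 216.2] [24.7 16.8] 82.9
pale [551.  122.4] [25.1 64. ] 83.8
pale [561.  208.7] [25.3 63.8] 83.2
pale [616.5 114.8] [24.9 14.7] 83.9
pale [625.8 200.7] [24.6 13. ] 82.9
dark [512.2 176.5] [151.3  25.5] 83.6
dark [602.8 167.5] [151.2  27.5] 83.4
```

View pics/e3.png

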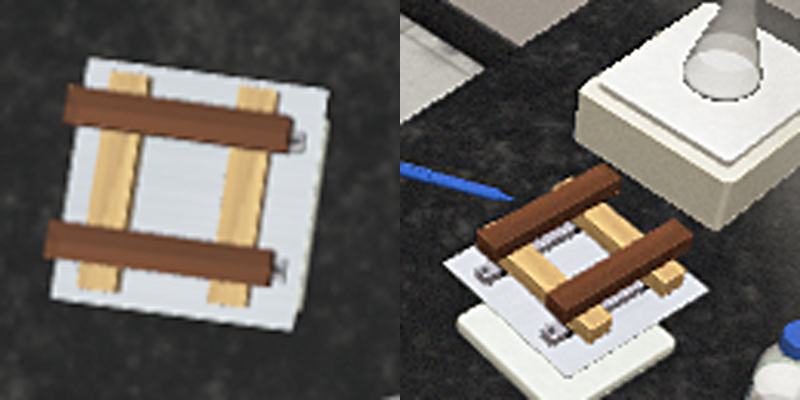

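```bash
python3 -c "
from h import *
a=cam('top')[0];b=cam('side')[0]
cv2.imwrite('pics/f.png',np.hstack([cv2.resize(a,(400,300)),cv2.resize(b,(400,300))])[:,:,::-1])"
```

```text
(no output)
```

View pics/f.png

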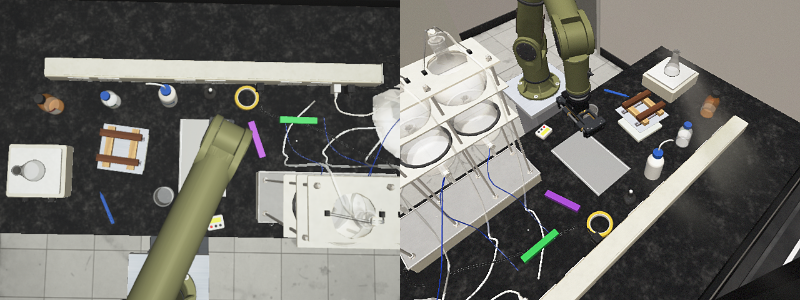

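The crib is at (122,148) in the left view. The beaker (163,196), the bottles (110,98) and (167,95), and the look-alikes are all where they started, and the arm is clear of everything. Handing in.

```bash
python3 -c "
from cell import *
print(get_obs()['time_s']);print(sign_off())"
```

```text
30.3
the job is handed in; nothing more can be done
None
```

The crib is built and handed in at 30.3 s: both pale sticks lie across the bearers on the bands, and both dark sticks lie crosswise on top, above the bearers.

**Feeling down:** I lowered each stick in steps of about 1 mm until the force rose at roughly the spring's rate. The first contact put the bearer tops at about 114 mm. The extra push on the pan stayed near 3 N or less, so I estimate it never sank beyond about 6 mm of its 14 mm. I eased up to near balance before opening the fingers each time.

**Final position check (top camera), distance from target:**

| Stick | Offset (x, y) |
|---|---|
| First pale stick | 0.2, 1 mm |
| Second pale stick | 2, 0.5 mm |
| First dark stick | 0.6, 0.6 mm |
| Second dark stick | 1.8, 2 mm |

The angles agreed to within about 0.3°. The pale sticks were measured right after each was placed. After the dark sticks went on, I only saw that they were still in place.

**Disagreements:**
- The top camera and the arm disagreed by about 1.5 to 3 mm, so I placed the sticks by the camera.
- I gripped both dark sticks about 4 mm higher than planned because the arm stopped short. Both stayed level.
- I checked the final positions with the top camera only and did not measure them in the side view.

In the last pictures the beaker, bottles and look-alikes stood where they started, and the arm was clear of everything.

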